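# Weigh down a freshly glued dome with the pressing weight

### The job

The red domed roof has just been glued on its tower and no clamp holds on it, so it gets the blue pressing weight while the glue sets. Lift the weight off its hook, lay it flat on the wooden riser and let go, then take it again across its long sides and set it gently on the dome so that it balances there, centred and level, on its own. Do not shift or tip the tower, and leave the plain tower and the two game figures where they stand.

Things in the scene. Friction and masses are not known exactly. Their poses are not given: they have to be found in the camera images.
- riser: Fixed plywood bench riser that carries everything: its flat top is 130 mm above the table and reaches 175 mm towards and away from the robot (x) and 250 mm to each side (y) of its origin, which lies on the table under its middle. Clear room to lay the weight down: between the stand and the domed tower
- weight_center (a point): Centre of the slab of the blue pressing weight: coated steel slab 80x46x22 mm with a rigid wire bail at one end, about 0.55 kg. x points along it to the bail, y across its 46 mm width, z through its 22 mm thickness; both faces alike. Centre of mass: 3 mm from this point towards the bail. At the start it hangs by the bail, x up, y along the stand's y
- bail_mid (a point): Middle of the bail's cross wire, 105 mm from the slab's centre along x. The bail is a rigid U of 5 mm wire in the slab's mid-plane, 39 mm wide outside, reaching 67 mm beyond the slab's end
- hook_stand: Fixed stand for the weight: grey round foot (80 mm across) and steel post, 55 mm behind the hook (+x of the stand), 243 mm tall with its black ball end. Origin on the riser's top straight under the hook; x points from hook to post, z up. The hook opens upwards; its tip is on the -x side, which faces roughly to the robot's right
- hook_low (a point): Lowest point of the hook's centre line (8 mm steel rod), 195 mm above the riser's top. The bail's cross wire rests just above it
- hook_tip (a point): Top of the hook's upturned tip, 30 mm above and 17 mm in front (-x of the stand) of the hook's low point. To pass over it the cross wire must be lifted about 28 mm from where it rests, then drawn forward; beyond about 55 mm of lift the slab's end meets the hook
- dome_top (a point): Highest point of the red domed roof on the loose tower (resin, about 0.35 kg; stone-look shaft, 68 mm across). The dome is part of a sphere of 38 mm radius, hard and smooth, its top 162 mm above the tower's foot; z points up. A slab set down off-centre tips about 2 degrees for each mm
- plain_tower: round tan stone-look tower with open battlements and no roof, 55 mm across, 87 mm tall; bystander; origin at the centre of its foot
- knight: green game figure on a round foot 26 mm across, 47 mm tall; bystander; origin at the centre of its foot
- grey_knight: blue-grey game figure on a round foot 26 mm across, 47 mm tall; bystander; origin at the centre of its foot

How it is judged:
By the outcome, as a careful person would: the job done as asked, in the order asked, and still so for the second after the job is handed in, with the robot touching nothing.
It also fails if it takes over 54 s, if anything falls off the work surface, if the arm or the gripper's body presses on something with over 40 N, if the wrist force passes 120 N, or if a joint passes its speed limit or range.

### The arm

A 6-joint arm with a two-finger parallel gripper is mounted at the origin on a cart in front of the work surface, level with it; the furniture and walls round the work are solid. World frame = base frame: x ahead of the robot, y to its left, z up, the work surface at z = 0. Lengths are in m, angles in rad, forces in N, time in s.
With the tool pointing down it reaches from about 0.325 to 0.9 m from the base axis. Payload 3.5 kg.
Tool frame: the origin (TCP) lies midway between the tips of the shut fingers; the grasp point (between the pads) lies 19 mm behind it; z points along the fingers, y is the line along which they close (so a half turn about z gives the same grasp; the last joint's range is limited). The gripper opens to 85 mm and grips with 20 to 120 N. Pads are 22 mm wide; open, the fingers measure 114 mm over their backs; the gripper's body (76 mm by 85 mm) begins 54 mm behind the grasp point. The pads swing forward as they close: fully open they stand 13 mm farther back than shut.
Start: joints at [-1.321, 0.276, -0.026, 1.268, 0, 1.467], TCP at [0.216, -0.587, 0.231] pointing down, gripper open.
Joint ranges: [-3.12, 3.12], [-0.85, 1.88], [-1.08, 1.24], [-1.95, 2.15], [-1.57, 1.53], [-3.14, 3.14]. Speed limits (rad/s): [2.57, 2.57, 3.14, 3.14, 3.14, 3.14].

### API

Orientations are given as a unit quaternion [x, y, z, w].
In Python, from workcell import env, viewer, order gives the robot as it stands.
- The arm moves only by the tool step_arm, never from a script. Its argument "moves" is one flat list of numbers, 6 for each row, row after row: the shift along the tool's x, y, z in cm, then the turn, a rotation vector about the tool's x, y, z in rad. In form: [x, y, z, wx, wy, wz, x, y, z, wx, wy, wz, ...]. A call has 1 to 12 rows; each row is the pose to reach, as a shift and turn from the pose commanded when the call began, along the tool's axes at that moment; what a row does not reach only later rows make up. A row lasts 1/12 s, in which the tool goes at most 41.7 mm and 7.16 degrees, less where a joint would pass 70% of its speed; a pose out of reach is approached as far as the arm can. A call with a gripper value outside its range is refused whole. "jaw" is the closure in counts, from 0 (fully open) to 255 (shut), set as the call begins (left out, the last holds). The fingers move at their own pace and stop on an object; "grip_force" is the grip in N (left out, the last holds). Time passes only in rows, so rows that repeat a pose let the fingers close. It gives the time, the measured TCP pose, the force, the opening and the grip force at its end, in the units of the state.
- env.get_state(): the state, without advancing time (a new reading comes with each control period).
- viewer.camera(name): name is "side" or "top"; returns the picture (480x640x3 uint8, red, green, blue); there is no depth.
- viewer.camera_info(name): a dict with "camera_matrix" (3x3 intrinsics, pixels), "k1" (the pictures are not rectified: a ray, as slopes to the right and down, at radius r is drawn at 1 + k1 r^2 times it, then the intrinsics apply), "R" (3x3) and "t" (3): a world point X has camera coordinates R X + t. Camera axes: x right, y down, z forward; pixel columns grow to the right and rows downward; lengths in m; the calibration is good to about 2 mm. A picture is of the moment at which its call begins. camera_info takes no time and is no camera call.
- order.job_done(): hands the job in; it is judged then, once.
The state is a dict: "time_s": time; "qpos": joint angles; "qd": joint speeds; "joint_torque": joint torques, N m; "tool_pos": TCP position; "ee_rot": TCP orientation; "force": force on the tool from outside, world axes, zero at the start; "torque": the same for the moment, N m; "finger_gap": opening from 0.0 (shut) to 1.0 (fully open); "finger_force": force on a finger pad.
Only numpy, scipy, OpenCV 4.12 (cv2) and the standard library are available. Lean on these libraries where they do the work, as an engineer would, in place of code of your own. Each camera call takes 0.05 s, during which the arm holds its last target. There are 200 camera calls.

## Working session

There is one attempt and no reset: what is moved stays moved. The work goes in short steps, Python scripts to look and compute and a tool call to move; the robot and the scene stay as the last step left them, time stands still between calls to the robot, and variables do not carry over. Pictures are saved under pics/ and viewed, at most 10 in all, crops included, and the job is handed in when it is done.

Besides the shell and the picture viewer there is one more tool, called after ">>>" in YAML: its name, and indented under it one key for each argument. step_arm: Moves the arm, as the interface text tells. Its arguments: {"type":"object","properties":{"moves":{"type":"array"},"jaw":{"type":"number"},"grip_force":{"type":"number"}},"required":["moves"]}

```bash
ls; mkdir -p pics; python3 - <<'E'
from workcell import env,viewer,order
import cv2
for n in ("side","top"):
    cv2.imwrite(f"pics/{n}0.png",viewer.camera(n)[:,:,::-1]); i=viewer.camera_info(n); print(n,i)
print(env.get_state())
E
```

```text
pics
side {'camera_matrix': array([[543.63766446,   0.        , 301.92610187],
       [  0.        , 543.63766446, 241.07737461],
       [  0.        ,   0.        ,   1.        ]]), 'k1': 0.013472407143558036, 'R': array([[-0.90090128,  0.43354051, -0.02048185],
       [ 0.31651647,  0.62396999, -0.71447797],
       [-0.29697508, -0.65015696, -0.69935808]]), 't': array([0.50219238, 0.11098372, 1.100332  ])}
top {'camera_matrix': array([[538.27303637,   0.        , 318.72819205],
       [  0.        , 538.27303637, 237.86449424],
       [  0.        ,   0.        ,   1.        ]]), 'k1': -0.006262373357408668, 'R': array([[-0.02495653, -0.99956787, -0.0155323 ],
       [-0.99498348,  0.02634172, -0.09650904],
       [ 0.09687649,  0.01304585, -0.99521091]]), 't': array([-0.1413594 ,  0.51206043,  1.17139287])}
{'time_s': 0.1, 'qpos': array([-1.32141105e+00,  2.77097181e-01, -2.77088320e-02,  1.26799871e+00,
       -1.18474982e-05,  1.46742346e+00]), 'qd': array([-0.00086858, -0.0016424 ,  0.0052759 ,  0.00084268, -0.0017579 ,
        0.00140105]), 'joint_torque': array([-9.48091952e-05, -4.46710038e+01,  2.96127355e+01,  8.54636397e-03,
       -2.36049380e-05,  7.66547146e-06]), 'tool_pos': array([ 0.21576264, -0.58584469,  0.23026297]), 'ee_rot': array([ 9.84484998e-01,  1.75465895e-01, -7.91556492e-05, -1.00109242e-03]), 'force': array([0.56041705, 0.18686686, 0.52114251]), 'torque': array([ 0.00144406,  0.02519769, -0.06133005]), 'finger_force': 0.0, 'finger_gap': 1.0034128233576187}
```

View pics/side0.png

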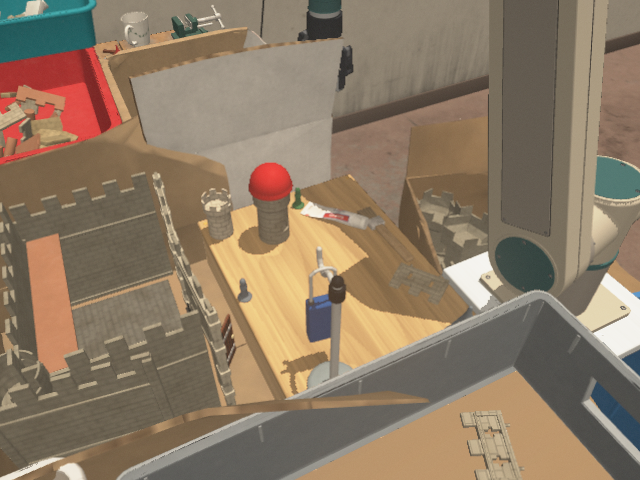

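View pics/top0.png

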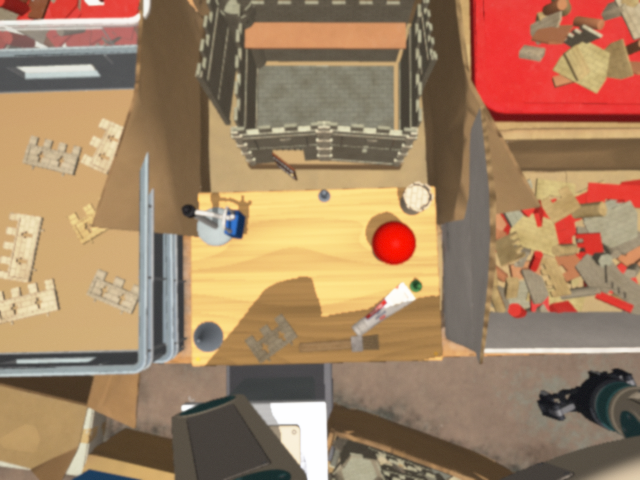

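The overview shows the weight at side (320,318) and top (235,224), with the dome at side (271,180) and top (394,242). The post's ball is at side (337,288) and top (188,211). The knights and the plain tower are near the edges. I'll zoom in for detail.

```bash
python3 - <<'E'
import cv2,numpy as np
s=cv2.imread("pics/side0.png");t=cv2.imread("pics/top0.png")
a=cv2.resize(s[235:395,285:365],None,fx=3.75,fy=3.75,interpolation=cv2.INTER_CUBIC)  #300x600
b=cv2.resize(t[190:250,178:258],None,fx=6,fy=6,interpolation=cv2.INTER_CUBIC) #480x360
c=np.zeros((600,800,3),np.uint8); c[:,:300]=a; c[:360,310:790]=b
d=cv2.resize(t[170:300,360:440],None,fx=1.8,fy=1.8); c[362:362+d.shape[0],310:310+d.shape[1]]=d
cv2.imwrite("pics/crop1.png",c)
E
```

```text
(no output)
```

View pics/crop1.png

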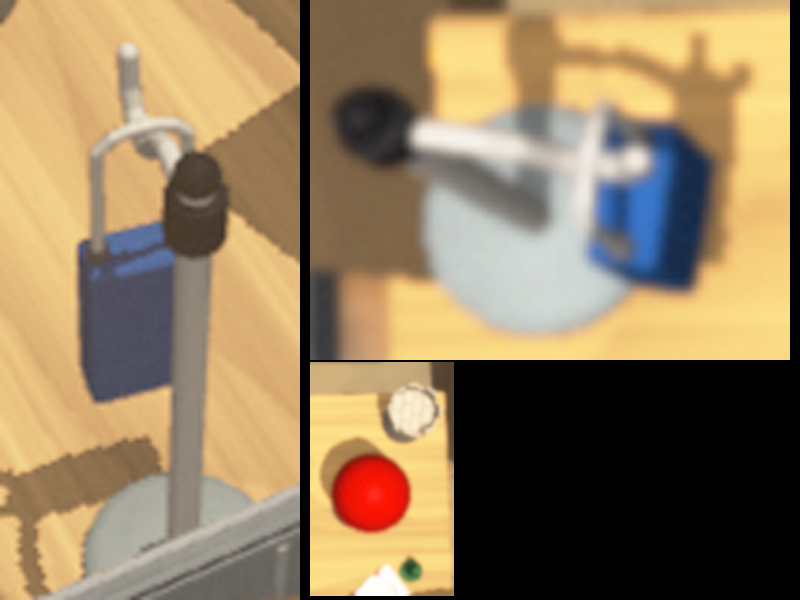

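```bash
cat > h.py <<'E'
import numpy as np,cv2
from scipy.optimize import least_squares
from workcell import viewer
I={n:viewer.camera_info(n) for n in("side","top")}
def proj(n,X):
    i=I[n];c=np.atleast_2d(X)@i["R"].T+i["t"];s=c[:,:2]/c[:,2:]
    s=s*(1+i["k1"]*(s**2).sum(1,keepdims=True));K=i["camera_matrix"]
    return s*[K[0,0],K[1,1]]+K[:2,2]
def tri(ps,pt):
    f=lambda X:np.r_[proj("side",X)[0]-ps,proj("top",X)[0]-pt]
    r=least_squares(f,[.5,0,.2]);return r.x,r.fun
S=lambda x,y:np.array([x/3.75+285-.37,y/3.75+235-.37])
T=lambda x,y:np.array([(x-310)/6+178-.42,y/6+190-.42])
E
cat > m1.py <<'E'
from h import *
np.set_printoptions(precision=4,suppress=True)
print("tip",*tri(S(128,46),T(638,160)));print("bail",*tri(S(143,128),T(591,168)))
print("cap",*tri(S(197,155),T(365,120)))
# stand-frame points; params x,y,yaw,(z riser)
C=lambda u,v,w:[v*.011,w*.023,.195+.0065-.105+u*.040]   # u along x(up), v stand x, w stand y
obs=[("side",[-.017,0,.225],S(128,46)),("top",[-.017,0,.225],T(638,160)),("top",[0,0,.2015],T(591,168)),("top",[.055,0,0.004],T(537,220)),
]
for p,uv in [((-1,1,-1),(97,402)),((-1,-1,-1),(83,375)),((1,-1,-1),(80,243))]: obs.append(("side",C(*p),S(*uv)))
for p,uv in [((-1,-1,-1),(712,157)),((-1,-1,1),(695,292))]: obs.append(("top",C(*p),T(*uv)))
def pos(q,P):
    c,s=np.cos(q[2]),np.sin(q[2]);return np.array([q[0]+c*P[0]-s*P[1],q[1]+s*P[0]+c*P[1],q[3]+P[2]])
f=lambda q:np.concatenate([proj(n,pos(q,P))[0]-uv for n,P,uv in obs])
for y0 in(1.5,1.9):
    r=least_squares(f,[.52,.15,y0,.13],loss="soft_l1");print(r.x,r.cost);print(f(r.x).reshape(-1,2))
q=r.x
for nm,P in(("hooklow",[0,0,.195]),("wc",[0,0,.0965]),("tip",[-.017,0,.225]),("cap",[.055,0,.243])):print(nm,pos(q,P))
# dome
cs={}
for n,box in(("side",(150,210,240,300)),("top",(210,275,360,425))):
    im=cv2.imread(f"pics/{n}0.png").astype(int);a,b,c,d=box;k=im[a:b,c:d];m=((k[...,2]>110)&(k[...,1]<70)&(k[...,0]<70)).astype(np.uint8)
    p=max(cv2.findContours(m,0,cv2.CHAIN_APPROX_NONE)[0],key=cv2.contourArea)[:,0,:]+[c,a];cs[n]=p
    print(n,p.min(0),p.max(0))
def sil(n,X,R=.038):
    i=I[n];cam=-i["R"].T@i["t"];v=X-cam;d=np.linalg.norm(v);v=v/d
    a=np.cross(v,[1,0,0]);a/=np.linalg.norm(a);b=np.cross(v,a);t=np.linspace(0,2*np.pi,180)
    cc=X-v*R*R/d;rr=R*np.sqrt(1-(R/d)**2)
    return proj(n,cc+rr*(np.outer(np.cos(t),a)+np.outer(np.sin(t),b)))
from scipy.spatial import cKDTree
def g(X):
    o=[]
    for n in cs:
        p=cs[n]
        if n=="side": p=p[p[:,1]<188]
        s=sil(n,X[:3]); ctr=s.mean(0); d,_=cKDTree(s).query(p); 
        o.append((np.linalg.norm(p-ctr,axis=1)+.3)-np.linalg.norm(s[_]-ctr,axis=1))
    return np.concatenate(o)
r=least_squares(g,[.48,-.14,.254],loss="soft_l1");print("domecentre",r.x,"top z",r.x[2]+.038,np.abs(r.fun).mean(),r.fun.mean())
E
python3 m1.py
```

```text
tip [ 0.5149 -0.0204  0.3549] [ 0.1095  0.0063  0.063  -0.1193]
bail [ 0.5171 -0.0034  0.3303] [ 0.4299  0.0231  0.2549 -0.4768]
cap [0.5252 0.0487 0.372 ] [ 0.1866  0.0084  0.1193 -0.2158]
[ 0.5174 -0.002   1.4313  0.1301] 6.085848178691385
[[ 0.5703  0.6888]
 [-0.8908 -0.1647]
 [-0.6923 -0.6983]
 [ 0.1063  0.813 ]
 [ 0.098   2.3484]
 [-0.7629 -2.0103]
 [-0.8312 -0.7882]
 [ 0.7175  0.1905]
 [ 0.5046  1.2931]]
[ 0.5174 -0.002   1.4313  0.1301] 6.085848178677508
[[ 0.5703  0.6888]
 [-0.8908 -0.1647]
 [-0.6923 -0.6983]
 [ 0.1063  0.813 ]
 [ 0.098   2.3484]
 [-0.7629 -2.0103]
 [-0.8312 -0.7881]
 [ 0.7175  0.1905]
 [ 0.5046  1.2931]]
hooklow [ 0.5174 -0.002   0.3251]
wc [ 0.5174 -0.002   0.2266]
tip [ 0.515  -0.0189  0.3551]
cap [0.525  0.0524 0.3731]
side [249 163] [292 200]
top [372 221] [414 263]
domecentre [ 0.4747 -0.2901  0.2531] top z 0.2910916425882161 0.37839043237359 -0.1508494613929594
```

```bash
cat >> h.py <<'E'
from scipy.spatial.transform import Rotation as Ro
from workcell import env
np.set_printoptions(precision=4,suppress=True)
Y=1.4313; D=np.array([np.cos(Y),np.sin(Y),0]); SY=np.array([-np.sin(Y),np.cos(Y),0]); Z=np.array([0,0,1.])
WC=np.array([.5174,-.002,.2266])
def rot(T,y=-SY,d=D):   # tool z tilted T below horizontal along d, closing along y
    T=np.radians(T);z=np.cos(T)*d-np.sin(T)*Z;return np.c_[np.cross(y,z),y,z]
def go(p,R,base=None):
    "prints the shift (cm) and turn from the present (or base) pose"
    s=env.get_state();p0,R0=base or (s["tool_pos"],Ro.from_quat(s["ee_rot"]).as_matrix())
    print("shift",R0.T@(np.array(p)-p0)*100,"turn",Ro.from_matrix(R0.T@R).as_rotvec())
E
python3 - <<'E'
from h import *
R=rot(30); z=R[:,2]
print(R)
tgt=WC+[0,0,.003]+.007*z
print(tgt, tgt-.1*z)
go([.40,-.40,.5],rot(90)); go(tgt-.1*z+[0,0,.15],R); go(tgt-.1*z,R)
# knight, grey knight, tower from top view at known heights
for n,px,h in(("green",(416,286),.16),("grey",(324,195),.16),("plain",(417,197),.217)):
    r=least_squares(lambda X:proj("top",[X[0],X[1],h])[0]-px,[.5,-.2]);print(n,r.x)
# sheet top corner
print(tri(np.array([340,45.]),np.array([484.,358.])))
E
```

```text
[[ 0.0695  0.9903  0.1204]
 [ 0.4951 -0.139   0.8576]
 [ 0.866  -0.     -0.5   ]]
[0.5182 0.004  0.2261] [ 0.5062 -0.0818  0.2761]
shift [ 23.7152 -11.1288 -26.9469] turn [-0.0017 -0.0013 -1.0785]
shift [ 44.6748 -37.3094 -19.5004] turn [ 0.561   0.9388 -0.9752]
shift [ 44.6719 -37.2795  -4.5005] turn [ 0.561   0.9388 -0.9752]
green [ 0.396 -0.343]
grey [ 0.58   -0.1688]
plain [ 0.5613 -0.3425]
(array([ 0.2887, -0.3898,  0.4304]), array([-1.8715, -0.098 , -0.7124,  1.3235]))
```

```bash
python3 - <<'E'
from h import *
R=rot(36); z=R[:,2]; tgt=WC+[0,0,.003]+.006*z
print(tgt,tgt-.07*z,z)
go([.216,-.587,.54],rot(90));go([.40,-.25,.53],R); go(tgt-.07*z+[0,0,.12],R)
E
```

```text
[0.5181 0.0028 0.2261] [ 0.5102 -0.0533  0.2672] [ 0.1125  0.8012 -0.5878]
shift [ -0.0116   0.0547 -30.9739] turn [-0.0017 -0.0013 -1.0785]
shift [ 28.8981 -25.2111 -29.9177] turn [ 0.5051  0.8454 -0.9951]
shift [ 46.0335 -39.8365 -15.6069] turn [ 0.5051  0.8454 -0.9951]
```

>>> step_arm:
  moves: [0, 0, -4, 0, 0, 0, 0, 0, -8, 0, 0, 0, 0, 0, -12, 0, 0, 0, 0, 0, -16, 0, 0, 0, 0, 0, -20, 0, 0, 0, 0, 0, -24, 0, 0, 0, 0, 0, -28, 0, 0, 0, 0, 0, -31, 0, 0, 0, 0, 0, -31, 0, 0, 0, 0, 0, -31, 0, 0, 0]
  jaw: 0

```text
time_s: 0.93
tool_pos: [0.2161, -0.5872, 0.5435]
ee_rot: [0.984, 0.175, 0.0, 0.002]
force: [-0.5, 0.5, -1.1]
finger_gap: 0.998
finger_force: 0.0
```

>>> step_arm:
  moves: [15, -13, 1, 0.2, 0.34, -0.4, 15, -13, 1, 0.2, 0.34, -0.4, 15, -13, 1, 0.2, 0.34, -0.4, 28.9, -25.2, 1, 0.5, 0.845, -1, 28.9, -25.2, 1, 0.505, 0.845, -0.995, 28.9, -25.2, 1, 0.505, 0.845, -0.995, 28.9, -25.2, 1, 0.505, 0.845, -0.995, 28.9, -25.2, 1, 0.505, 0.845, -0.995, 28.9, -25.2, 1, 0.505, 0.845, -0.995, 28.9, -25.2, 1, 0.505, 0.845, -0.995, 28.9, -25.2, 1, 0.505, 0.845, -0.995, 28.9, -25.2, 1, 0.505, 0.845, -0.995]

```text
time_s: 1.93
tool_pos: [0.414, -0.2183, 0.4557]
ee_rot: [0.698, 0.581, 0.332, -0.254]
force: [1.0, -0.0, 0.1]
finger_gap: 0.999
finger_force: 0.0
```

```bash
python3 - <<'E'
from h import *
R=rot(36); z=R[:,2]; tgt=WC+[0,0,.003]+.006*z
go([.40,-.25,.53],R); go(tgt-.07*z+[0,0,.12],R); go(tgt-.07*z,R); print(env.get_state()["qpos"])
E
```

```text
shift [ 3.4512 -0.5301 -7.4175] turn [ 0.0633  0.0813 -0.0107]
shift [ 6.4102  6.009  18.2886] turn [ 0.0633  0.0813 -0.0107]
shift [-2.6951  5.6391 26.0961] turn [ 0.0633  0.0813 -0.0107]
[-0.9851  0.2559  0.1545  2.148   0.5811  0.557 ]
```

>>> step_arm:
  moves: [6.4, 6.0, 18.3, 0.063, 0.081, -0.01, 6.4, 6.0, 18.3, 0.063, 0.081, -0.01, 6.4, 6.0, 18.3, 0.063, 0.081, -0.01, 6.4, 6.0, 18.3, 0.063, 0.081, -0.01, 6.4, 6.0, 18.3, 0.063, 0.081, -0.01, 6.4, 6.0, 18.3, 0.063, 0.081, -0.01, 6.4, 6.0, 18.3, 0.063, 0.081, -0.01, 6.4, 6.0, 18.3, 0.063, 0.081, -0.01]

```text
time_s: 2.6
tool_pos: [0.5103, -0.0551, 0.3871]
ee_rot: [0.674, 0.583, 0.341, -0.298]
force: [-0.6, 0.1, 0.1]
finger_gap: 0.999
finger_force: 0.0
```

```bash
python3 - <<'E'
from h import *
R=rot(36); z=R[:,2]; tgt=WC+[0,0,.003]+.006*z
go(tgt-.07*z+[0,0,.12],R); go(tgt-.07*z,R); print(env.get_state()["qpos"])
E
```

```text
shift [ 0.1174 -0.0322  0.1404] turn [ 0.0013  0.0023 -0.0049]
shift [-9.5742  0.0065  7.2165] turn [ 0.0013  0.0023 -0.0049]
[-0.659   0.2489 -0.0228  1.895   0.7778  0.8065]
```

>>> step_arm:
  moves: [-3.2, 0, 2.4, 0, 0, 0, -6.4, 0, 4.8, 0, 0, 0, -9.6, 0, 7.2, 0, 0, 0, -9.6, 0, 7.2, 0, 0, 0, -9.6, 0, 7.2, 0, 0, 0]

```text
time_s: 3.02
tool_pos: [0.51, -0.0545, 0.2675]
ee_rot: [0.675, 0.581, 0.342, -0.299]
force: [0.2, -0.3, 1.8]
finger_gap: 0.999
finger_force: 0.0
```

```bash
python3 - <<'E'
from h import *
R=rot(36); z=R[:,2]; tgt=WC+[0,0,.003]+.006*z
go(tgt-.07*z,R); go(tgt,R);print(env.get_state()["qpos"],env.get_state()["tool_pos"])
s=viewer.camera("side")[:,:,::-1];t=viewer.camera("top")[:,:,::-1]
c=np.zeros((600,800,3),np.uint8); c[:560,:400]=cv2.resize(s[130:410,210:410],None,fx=2,fy=2); c[:390,410:]=cv2.resize(t[180:310,170:300],None,fx=3,fy=3)
cv2.imwrite("pics/pre.png",c)
E
```

```text
shift [ 0.0452 -0.0006  0.1165] turn [ 0.0023  0.0001 -0.0086]
shift [ 0.046  -0.0166  7.1165] turn [ 0.0023  0.0001 -0.0086]
[-0.6591  0.3254 -0.1829  1.6597  0.78    0.8092] [ 0.51   -0.0545  0.2675]
```

View pics/pre.png

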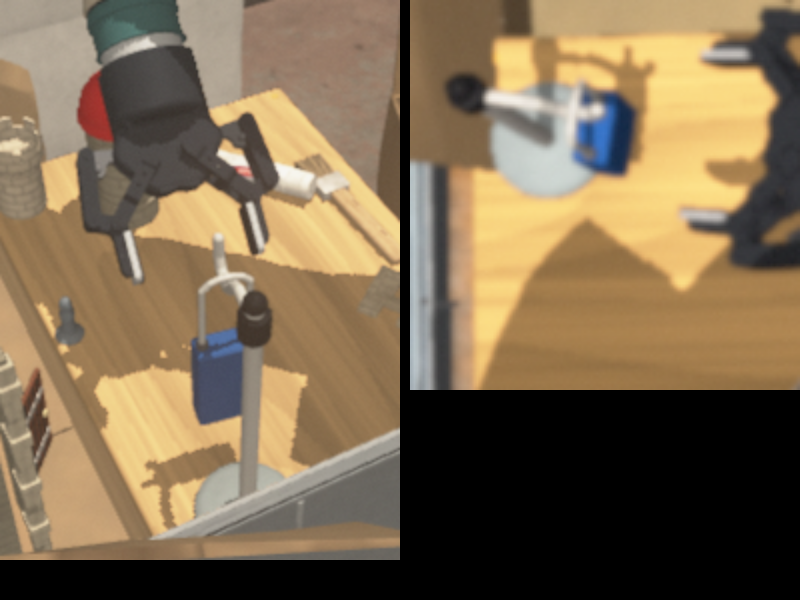

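The gripper is centred on the slab: its fingers straddle it in the top view at crop (700,55) and (685,215), with the slab at y 85–175. I'll advance and close.

>>> step_arm:
  moves: [0, 0, 2, 0, 0, 0, 0, 0, 4, 0, 0, 0, 0, 0, 5.5, 0, 0, 0, 0, 0, 6.5, 0, 0, 0, 0, 0, 7.1, 0, 0, 0, 0, 0, 7.1, 0, 0, 0, 0, 0, 7.1, 0, 0, 0]

```text
time_s: 3.7
tool_pos: [0.5202, 0.0018, 0.2279]
ee_rot: [0.674, 0.584, 0.342, -0.295]
force: [0.7, -0.1, 0.4]
finger_gap: 0.998
finger_force: 0.0
```

>>> step_arm:
  moves: [0, 0, 0, 0, 0, 0, 0, 0, 0, 0, 0, 0, 0, 0, 0, 0, 0, 0, 0, 0, 0, 0, 0, 0, 0, 0, 0, 0, 0, 0, 0, 0, 0, 0, 0, 0, 0, 0, 0, 0, 0, 0, 0, 0, 0, 0, 0, 0, 0, 0, 0, 0, 0, 0, 0, 0, 0, 0, 0, 0]
  jaw: 255
  grip_force: 70

```text
time_s: 4.53
tool_pos: [0.5197, 0.0023, 0.2267]
ee_rot: [0.674, 0.583, 0.342, -0.296]
force: [-0.0, -3.4, 3.8]
finger_gap: 0.52
finger_force: 75.9
```

```bash
python3 - <<'E'
from h import *
s=env.get_state();print(s["force"],s["torque"],s["finger_gap"]*85,s["finger_force"])
p=s["tool_pos"];go(p+[0,0,.042],Ro.from_quat(s["ee_rot"]).as_matrix());go(p+[0,0,.042]-.12*D,Ro.from_quat(s["ee_rot"]).as_matrix())
t=viewer.camera("top")[:,:,::-1];si=viewer.camera("side")[:,:,::-1]
c=np.zeros((480,800,3),np.uint8); c[:480,:390]=cv2.resize(si[230:390,240:370],None,fx=3,fy=3); c[:390,410:]=cv2.resize(t[180:310,170:300],None,fx=3,fy=3)
cv2.imwrite("pics/grip.png",c)
E
```

```text
[-0.0478 -3.3949  3.7724] [-0.1198 -0.0152 -0.1414] 44.17478736386083 75.91784119606018
shift [ 3.3903  0.0003 -2.4791] turn [0. 0. 0.]
shift [ -3.6929   0.0621 -12.1655] turn [0. 0. 0.]
```

View pics/grip.png

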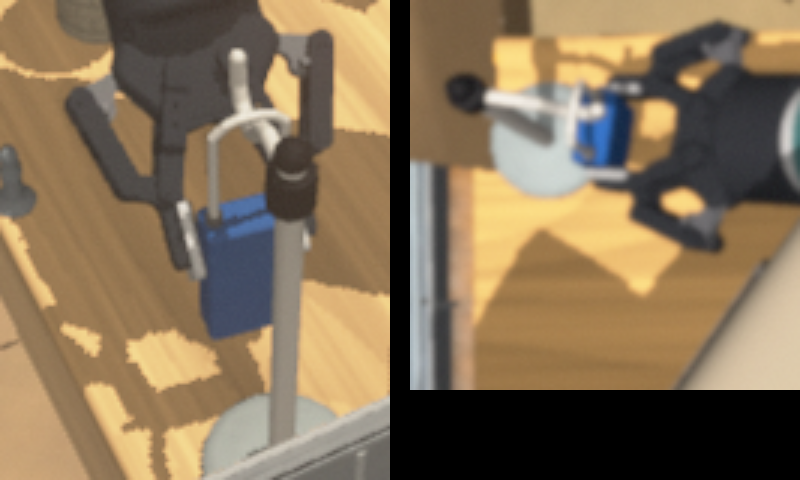

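>>> step_arm:
  moves: [0.8, 0, -0.6, 0, 0, 0, 1.6, 0, -1.2, 0, 0, 0, 2.4, 0, -1.8, 0, 0, 0, 3.4, 0, -2.5, 0, 0, 0, 3.4, 0, -2.5, 0, 0, 0, 3.4, 0, -2.5, 0, 0, 0]

```text
time_s: 5.13
tool_pos: [0.5196, 0.0021, 0.2692]
ee_rot: [0.674, 0.584, 0.342, -0.295]
force: [-0.7, -0.9, -5.1]
finger_gap: 0.522
finger_force: 75.2
```

```bash
python3 - <<'E'
from h import *
s=env.get_state();print(s["force"],s["torque"],s["finger_gap"]*85,s["finger_force"])
t=viewer.camera("top")[:,:,::-1];si=viewer.camera("side")[:,:,::-1]
c=np.zeros((480,800,3),np.uint8); c[:480,:390]=cv2.resize(si[230:390,240:370],None,fx=3,fy=3); c[:390,410:]=cv2.resize(t[180:310,170:300],None,fx=3,fy=3)
cv2.imwrite("pics/lift.png",c)
E
```

```text
[-0.7376 -0.9109 -5.1294] [-1.5454  0.2169  0.0001] 44.36678455412192 75.16504883766174
```

View pics/lift.png

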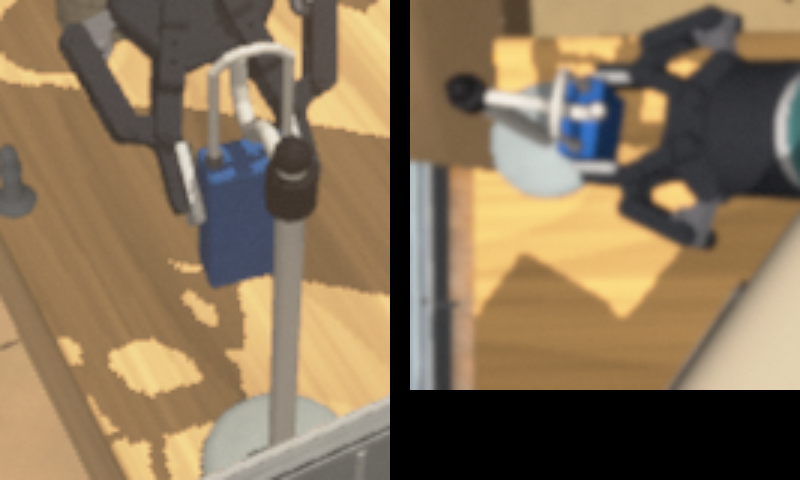

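>>> step_arm:
  moves: [-0.9, 0, -1.2, 0, 0, 0, -1.8, 0, -2.4, 0, 0, 0, -2.7, 0, -3.6, 0, 0, 0, -3.5, 0, -4.9, 0, 0, 0, -0.5, 0, -7, 0, 0, 0, 2.5, 0, -9.2, 0, 0, 0, 5.5, 0, -11.4, 0, 0, 0, 6.2, 0, -12, 0, 0, 0, 6.2, 0, -12, 0, 0, 0]

```text
time_s: 5.98
tool_pos: [0.5117, -0.058, 0.3915]
ee_rot: [0.674, 0.585, 0.342, -0.294]
force: [0.0, 0.1, -4.2]
finger_gap: 0.517
finger_force: 75.2
```

```bash
python3 - <<'E'
from h import *
s=env.get_state();print(s["force"],s["torque"],s["finger_gap"]*85,s["tool_pos"],s["qpos"])
B=np.array([-1.,0,0])
go([.47,-.12,.46],rot(90)); R=rot(126,np.array([0,1.,0]),B);print(R)
go([.44,-.13,.46],R,(np.array([.47,-.12,.46]),rot(90)))
E
```

```text
[ 0.0467  0.0823 -4.2075] [-1.6127  0.2698 -0.054 ] 43.972904817673545 [ 0.5117 -0.058   0.3915] [-0.6618  0.2472 -0.0128  1.8996  0.777   0.804 ]
shift [ 1.5336 -3.205  -9.49  ] turn [ 0.0065 -0.936  -0.0022]
[[-0.809   0.      0.5878]
 [ 0.      1.     -0.    ]
 [-0.5878  0.     -0.809 ]]
shift [-1.4074 -2.8318 -0.    ] turn [-0.5354 -0.4654 -1.6477]
```

>>> step_arm:
  moves: [1.5, -3.2, -9.5, 0, -0.3, 0, 1.5, -3.2, -9.5, 0, -0.5, 0, 1.5, -3.2, -9.5, 0, -0.936, 0, 1.5, -3.2, -9.5, 0, -0.936, 0, 1.5, -3.2, -9.5, 0, -0.936, 0, 1.5, -3.2, -9.5, 0, -0.936, 0, 1.5, -3.2, -9.5, 0, -0.936, 0, 1.5, -3.2, -9.5, 0, -0.936, 0, 1.5, -3.2, -9.5, 0, -0.936, 0, 1.5, -3.2, -9.5, 0, -0.936, 0]

```text
time_s: 6.82
tool_pos: [0.4689, -0.1183, 0.4549]
ee_rot: [0.755, 0.655, 0.001, -0.004]
force: [0.1, 0.5, -4.6]
finger_gap: 0.52
finger_force: 74.8
```

>>> step_arm:
  moves: [-1.4, -2.8, 0, -0.535, -0.465, -1.648, -1.4, -2.8, 0, -0.535, -0.465, -1.648, -1.4, -2.8, 0, -0.535, -0.465, -1.648, -1.4, -2.8, 0, -0.535, -0.465, -1.648, -1.4, -2.8, 0, -0.535, -0.465, -1.648, -1.4, -2.8, 0, -0.535, -0.465, -1.648, -1.4, -2.8, 0, -0.535, -0.465, -1.648, -1.4, -2.8, 0, -0.535, -0.465, -1.648, -1.4, -2.8, 0, -0.535, -0.465, -1.648, -1.4, -2.8, 0, -0.535, -0.465, -1.648, -1.4, -2.8, 0, -0.535, -0.465, -1.648, -1.4, -2.8, 0, -0.535, -0.465, -1.648]

```text
time_s: 7.82
tool_pos: [0.4384, -0.1296, 0.4542]
ee_rot: [0.142, 0.953, 0.002, 0.267]
force: [1.0, 0.2, -5.4]
finger_gap: 0.522
finger_force: 75.1
```

```bash
python3 - <<'E'
from h import *
s=env.get_state();print(s["force"],s["torque"],s["finger_gap"]*85,s["tool_pos"],s["qpos"])
B=np.array([-1.,0,0]);R=rot(126,np.array([0,1.,0]),B)
go([.44,-.13,.46],R); go([.49,-.13,.24],R)
E
```

```text
[ 1.0024  0.2219 -5.4025] [0.1196 1.0141 0.0036] 44.41096978805794 [ 0.4384 -0.1296  0.4542] [-0.5685 -0.4364 -0.3286  1.1786  0.2156 -0.2175]
shift [-0.4326  0.0517 -0.4112] turn [-0.084  -0.0813 -0.2724]
shift [ 6.6721 -0.3581 20.9981] turn [-0.084  -0.0813 -0.2724]
```

>>> step_arm:
  moves: [3, -0.2, 9, -0.084, -0.081, -0.272, 3, -0.2, 9, -0.084, -0.081, -0.272, 6.7, -0.4, 21, -0.084, -0.081, -0.272, 6.7, -0.4, 21, -0.084, -0.081, -0.272, 6.7, -0.4, 21, -0.084, -0.081, -0.272, 6.7, -0.4, 21, -0.084, -0.081, -0.272, 6.7, -0.4, 21, -0.084, -0.081, -0.272, 6.7, -0.4, 21, -0.084, -0.081, -0.272]

```text
time_s: 8.48
tool_pos: [0.4898, -0.1307, 0.2399]
ee_rot: [0.003, 0.951, 0.0, 0.308]
force: [-0.0, -0.8, -3.9]
finger_gap: 0.524
finger_force: 75.1
```

```bash
python3 - <<'E'
from h import *
s=env.get_state();print(s["force"],s["torque"],s["finger_gap"]*85,s["tool_pos"],s["qpos"])
B=np.array([-1.,0,0]);R=rot(126,np.array([0,1.,0]),B)
go([.49,-.13,.24],R); go([.49,-.13,.145],R)
t=viewer.camera("top")[:,:,::-1];si=viewer.camera("side")[:,:,::-1]
c=np.zeros((480,800,3),np.uint8); c[:480,:390]=cv2.resize(si[170:330,250:380],None,fx=3,fy=3); c[:390,410:]=cv2.resize(t[180:310,250:380],None,fx=3,fy=3)
cv2.imwrite("pics/over.png",c)
E
```

```text
[-0.0322 -0.8412 -3.8827] [-0.004   1.0514  0.027 ] 44.49926536465092 [ 0.4898 -0.1307  0.2399] [-0.5756 -0.3094 -0.7337  0.6007  0.323  -0.4774]
shift [-0.0237  0.0734  0.0028] turn [-0.0017 -0.0025 -0.0065]
shift [5.5409 0.0503 7.7025] turn [-0.0017 -0.0025 -0.0065]
```

View pics/over.png

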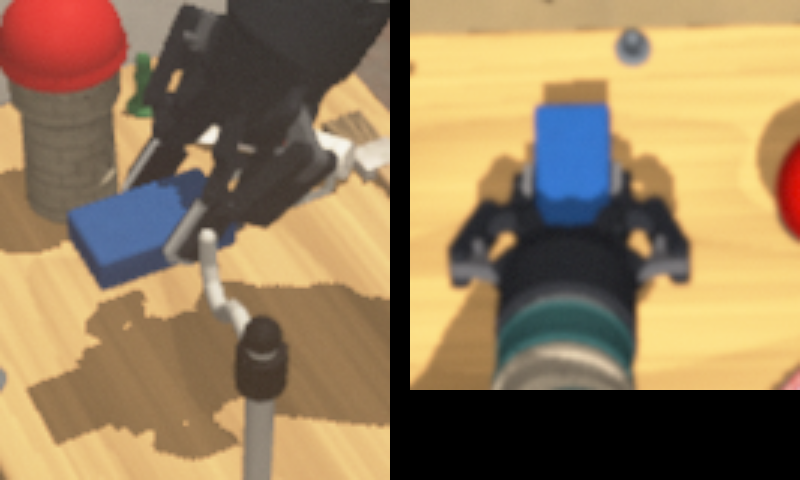

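The slab is held level: its top face is at top crop (572,160), clear of the knight at (632,45). I'll lower it.

>>> step_arm:
  moves: [1.8, 0, 2.5, 0, 0, 0, 3.6, 0, 5, 0, 0, 0, 4.6, 0, 6.4, 0, 0, 0, 5.5, 0, 7.7, 0, 0, 0, 5.5, 0, 7.7, 0, 0, 0, 5.5, 0, 7.7, 0, 0, 0]

```text
time_s: 9.08
tool_pos: [0.4936, -0.1317, 0.1501]
ee_rot: [0.002, 0.95, -0.002, 0.311]
force: [-0.1, -0.7, -3.7]
finger_gap: 0.521
finger_force: 75.0
```

>>> step_arm:
  moves: [0.12, 0, 0.16, 0, 0, 0, 0.23, 0, 0.32, 0, 0, 0, 0.29, 0, 0.4, 0, 0, 0, 0.29, 0, 0.4, 0, 0, 0]

```text
time_s: 9.42
tool_pos: [0.4934, -0.1314, 0.1448]
ee_rot: [0.002, 0.95, -0.002, 0.311]
force: [-0.6, 0.1, -4.8]
finger_gap: 0.52
finger_force: 75.1
```

>>> step_arm:
  moves: [0.17, 0, 0.24, 0, 0, 0, 0.23, 0, 0.32, 0, 0, 0, 0.23, 0, 0.32, 0, 0, 0]

```text
time_s: 9.67
tool_pos: [0.4926, -0.1309, 0.1394]
ee_rot: [0.002, 0.951, -0.001, 0.31]
force: [0.3, 0.3, -4.3]
finger_gap: 0.52
finger_force: 75.1
```

>>> step_arm:
  moves: [0.12, 0, 0.16, 0, 0, 0, 0.12, 0, 0.16, 0, 0, 0, 0.12, 0, 0.16, 0, 0, 0]

```text
time_s: 9.92
tool_pos: [0.4927, -0.131, 0.1376]
ee_rot: [0.002, 0.951, -0.001, 0.31]
force: [0.2, -0.1, -4.4]
finger_gap: 0.52
finger_force: 75.1
```

>>> step_arm:
  moves: [0.12, 0, 0.16, 0, 0, 0, 0.12, 0, 0.16, 0, 0, 0, 0.12, 0, 0.16, 0, 0, 0]

```text
time_s: 10.17
tool_pos: [0.4939, -0.1314, 0.1372]
ee_rot: [0.002, 0.95, -0.002, 0.312]
force: [-2.0, 2.5, 2.3]
finger_gap: 0.521
finger_force: 75.7
```

>>> step_arm:
  moves: [0, 0, 0, 0, 0, 0, 0, 0, 0, 0, 0, 0, 0, 0, 0, 0, 0, 0, 0, 0, 0, 0, 0, 0, 0, 0, 0, 0, 0, 0, 0, 0, 0, 0, 0, 0, 0, 0, 0, 0, 0, 0, 0, 0, 0, 0, 0, 0]
  jaw: 0

```text
time_s: 10.83
tool_pos: [0.4928, -0.1311, 0.1359]
ee_rot: [0.002, 0.951, -0.002, 0.311]
force: [-0.4, -0.1, 0.7]
finger_gap: 1.003
finger_force: 0.0
```

>>> step_arm:
  moves: [0, 0, -1, 0, 0, 0, 0, 0, -2.5, 0, 0, 0, 0, 0, -5.5, 0, 0, 0, 0, 0, -8.5, 0, 0, 0, 0, 0, -12, 0, 0, 0, 0, 0, -16, 0, 0, 0, 0, 0, -16, 0, 0, 0, 0, 0, -16, 0, 0, 0]

```text
time_s: 11.5
tool_pos: [0.3989, -0.132, 0.2684]
ee_rot: [0.002, 0.95, -0.004, 0.313]
force: [-0.0, -0.1, 0.2]
finger_gap: 1.001
finger_force: 0.0
```

```bash
python3 - <<'E'
from h import *
s=env.get_state();print(s["force"],s["tool_pos"],s["qpos"])
t=viewer.camera("top")[:,:,::-1];si=viewer.camera("side")[:,:,::-1]
cv2.imwrite("pics/laid_t.png",t);cv2.imwrite("pics/laid_s.png",si)
c=np.zeros((480,800,3),np.uint8); c[:480,:390]=cv2.resize(si[170:330,230:360],None,fx=3,fy=3); c[:390,410:]=cv2.resize(t[180:310,250:380],None,fx=3,fy=3)
cv2.imwrite("pics/laid.png",c)
E
```

```text
[-0.0238 -0.0664  0.1591] [ 0.3989 -0.132   0.2684] [-0.7705 -0.5226 -0.783   0.8163  0.4196 -0.6583]
```

View pics/laid.png

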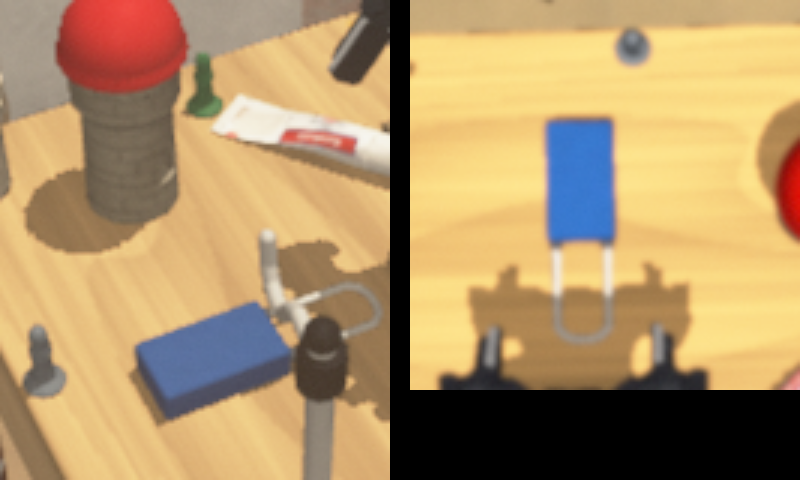

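```bash
cat > m2.py <<'E'
from h import *
def mask(n,im,col,box):
    a,b,c,d=box;k=im.astype(int)[a:b,c:d]
    B,G,Rr=k[...,0],k[...,1],k[...,2]
    f=(B-Rr) if col=="blue" else (Rr-(G+B)/2)
    m=np.zeros(im.shape[:2],np.float32);m[a:b,c:d]=f;return m
def edge(m,th):   # subpixel contour by upsampling
    u=cv2.resize(m,None,fx=4,fy=4,interpolation=cv2.INTER_LINEAR)
    c=max(cv2.findContours((u>th).astype(np.uint8),0,cv2.CHAIN_APPROX_NONE)[0],key=cv2.contourArea)[:,0,:]
    return (c+.5)/4-.5
def box8(x,y,z,yaw):
    c,s=np.cos(yaw),np.sin(yaw);q=np.array([[a,b,e] for a in(-.04,.04) for b in(-.023,.023) for e in(-.011,.011)])
    return q@np.array([[c,s,0],[-s,c,0],[0,0,1]])+[x,y,z]
def slab(ims,z,x0,boxes,yaw0=np.pi,th=35,sel=None):
    C={n:edge(mask(n,ims[n],"blue",boxes[n]),th) for n in boxes}
    if sel: C={n:np.array([p for p in C[n] if sel(n,p)]) for n in C}
    def f(q):
        o=[]
        for n in C:
            h=cv2.convexHull(proj(n,box8(q[0],q[1],z,q[2])).astype(np.float32))
            o+= [cv2.pointPolygonTest(h,(float(p[0]),float(p[1])),True) for p in C[n]]
        return np.array(o)
    r=least_squares(f,[*x0,yaw0],loss="soft_l1",f_scale=.5,diff_step=1e-4);return r.x,np.abs(r.fun).mean(),r.fun.mean()
E
python3 - <<'E'
from m2 import *
ims={"top":cv2.imread("pics/laid_t.png"),"side":cv2.imread("pics/laid_s.png")}
bt={"top":(205,270,285,325)};bs={"side":(265,312,270,327)}
for th in(25,40,60): print(th,slab(ims,.141,(.47,-.131),bt,th=th))
print(slab(ims,.141,(.47,-.131),bs,th=15,sel=lambda n,p:p[0]<310)); print(slab(ims,.141,(.47,-.131),{**bt,**bs},th=30,sel=lambda n,p:n=="top" or p[0]<310))
E
```

```text
25 (array([ 0.4932, -0.1313,  3.1537]), np.float64(0.8182783977911716), np.float64(0.8166215522308673))
40 (array([ 0.4933, -0.1314,  3.1591]), np.float64(0.9867134491536799), np.float64(0.9867134491536799))
60 (array([ 0.4934, -0.1313,  3.1722]), np.float64(1.1725733636585298), np.float64(1.1725733636585298))
(array([ 0.4878, -0.1313,  3.124 ]), np.float64(1.360775283070338), np.float64(1.1323044541813707))
(array([ 0.4918, -0.1306,  3.1314]), np.float64(1.8211744518798374), np.float64(1.7808458165460286))
```

```bash
python3 - <<'E'
from h import *
R=rot(90,np.array([0,1.,0]),np.array([-1.,0,0]));go([.42,-.131,.28],R);go([.49,-.1313,.22],R)
E
```

```text
shift [-2.6823 -0.0521  0.0317] turn [-0.0031  0.6314 -0.0047]
shift [-4.7914 -0.0356  9.0067] turn [-0.0031  0.6314 -0.0047]
```

>>> step_arm:
  moves: [-2.7, 0, 0, 0, 0.2, 0, -2.7, 0, 0, 0, 0.4, 0, -3.7, 0, 4, 0, 0.63, -0.005, -4.8, 0, 9, 0, 0.63, -0.005, -4.8, 0, 9, 0, 0.63, -0.005, -4.8, 0, 9, 0, 0.631, -0.005, -4.8, 0, 9, 0, 0.631, -0.005, -4.8, 0, 9, 0, 0.631, -0.005]

```text
time_s: 12.27
tool_pos: [0.4895, -0.13, 0.2184]
ee_rot: [-0.0, 1.0, -0.001, -0.002]
force: [0.3, -0.4, 0.7]
finger_gap: 0.999
finger_force: 0.0
```

```bash
python3 - <<'E'
from h import *
R=rot(90,np.array([0,1.,0]),np.array([-1.,0,0]));go([.49,-.1313,.132],R);print(env.get_state()["tool_pos"])
E
```

```text
shift [-0.0751 -0.1165  8.6377] turn [-0.0013 -0.003   0.0009]
[ 0.4895 -0.13    0.2184]
```

>>> step_arm:
  moves: [-0.1, -0.1, 3, 0, -0.003, 0, -0.1, -0.1, 5.5, 0, -0.003, 0, -0.1, -0.1, 7.5, 0, -0.003, 0, -0.1, -0.1, 8.6, 0, -0.003, 0, -0.1, -0.1, 8.6, 0, -0.003, 0, -0.1, -0.1, 8.6, 0, -0.003, 0]

```text
time_s: 12.77
tool_pos: [0.4903, -0.1322, 0.1357]
ee_rot: [0.0, 1.0, -0.002, 0.002]
force: [-0.5, 0.7, 0.0]
finger_gap: 0.998
finger_force: 0.0
```

```bash
python3 - <<'E'
from h import *
R=rot(90,np.array([0,1.,0]),np.array([-1.,0,0]));go([.49,-.1313,.132],R);print(env.get_state()["tool_pos"])
E
```

```text
shift [0.0333 0.0917 0.3681] turn [-0.0035  0.0048 -0.001 ]
[ 0.4903 -0.1322  0.1357]
```

>>> step_arm:
  moves: [0, 0, 0, 0, 0, 0, 0, 0, 0, 0, 0, 0, 0, 0, 0, 0, 0, 0]

```text
time_s: 13.02
tool_pos: [0.4924, -0.1327, 0.1364]
ee_rot: [0.0, 1.0, -0.002, 0.003]
force: [0.2, -0.5, -0.1]
finger_gap: 0.998
finger_force: 0.0
```

```bash
python3 - <<'E'
from h import *
R=rot(90,np.array([0,1.,0]),np.array([-1.,0,0]));go([.49,-.1313,.132],R);print(env.get_state()["tool_pos"])
E
```

```text
shift [0.2401 0.1459 0.4351] turn [-0.0044  0.0067 -0.0004]
[ 0.4924 -0.1327  0.1364]
```

>>> step_arm:
  moves: [0.2, 0.1, 0.4, 0, 0.005, 0, 0.2, 0.1, 0.4, 0, 0.005, 0, 0.2, 0.1, 0.4, 0, 0.005, 0]

```text
time_s: 13.27
tool_pos: [0.4891, -0.1311, 0.1305]
ee_rot: [0.0, 1.0, -0.001, -0.001]
force: [0.6, 0.1, 0.5]
finger_gap: 0.999
finger_force: 0.0
```

>>> step_arm:
  moves: [0, 0, 0, 0, 0, 0, 0, 0, 0, 0, 0, 0, 0, 0, 0, 0, 0, 0, 0, 0, 0, 0, 0, 0, 0, 0, 0, 0, 0, 0, 0, 0, 0, 0, 0, 0, 0, 0, 0, 0, 0, 0, 0, 0, 0, 0, 0, 0]
  jaw: 255
  grip_force: 60

```text
time_s: 13.93
tool_pos: [0.4897, -0.1315, 0.131]
ee_rot: [0.0, 1.0, -0.002, -0.0]
force: [-0.1, -1.0, 1.7]
finger_gap: 0.526
finger_force: 65.0
```

```bash
python3 - <<'E'
from h import *
s=env.get_state();print(s["tool_pos"],s["force"],s["torque"],s["finger_gap"]);p=s["tool_pos"]
R=rot(90,np.array([0,1.,0]),np.array([-1.,0,0]));go([.49,-.1313,.35],R);go([.4717,-.29,.35],R)
E
```

```text
[ 0.4897 -0.1315  0.131 ] [-0.1142 -0.9809  1.7173] [-0.197  -0.0474  0.0085] 0.5257545615581479
shift [ -0.0182  -0.06   -21.8996] turn [-0.0038 -0.0006 -0.0003]
shift [  1.8073 -15.9304 -21.8382] turn [-0.0038 -0.0006 -0.0003]
```

>>> step_arm:
  moves: [0, 0, -2, 0, 0, 0, 0, 0, -5, 0, 0, 0, 0, 0, -8.5, 0, 0, 0, 0, 0, -12, 0, 0, 0, 0, 0, -16, 0, 0, 0, 0, 0, -19.5, 0, 0, 0, 0, 0, -21.9, 0, 0, 0, 0, 0, -21.9, 0, 0, 0]

```text
time_s: 14.6
tool_pos: [0.4917, -0.1312, 0.3548]
ee_rot: [0.0, 1.0, -0.003, 0.003]
force: [0.9, -0.2, -3.4]
finger_gap: 0.53
finger_force: 64.5
```

>>> step_arm:
  moves: [0.3, -2, 0, 0, 0, 0, 0.6, -4.5, 0, 0, 0, 0, 0.9, -7.5, 0, 0, 0, 0, 1.2, -10.5, 0, 0, 0, 0, 1.5, -13.5, 0, 0, 0, 0, 1.5, -15, 0, 0, 0, 0, 1.5, -15.9, 0, 0, 0, 0, 1.5, -15.9, 0, 0, 0, 0, 1.5, -15.9, 0, 0, 0, 0, 1.5, -15.9, 0, 0, 0, 0]

```text
time_s: 15.43
tool_pos: [0.4744, -0.2881, 0.3495]
ee_rot: [-0.0, 1.0, -0.001, -0.001]
force: [0.6, -0.3, -3.7]
finger_gap: 0.522
finger_force: 64.3
```

```bash
python3 - <<'E'
from h import *
s=env.get_state();print(s["tool_pos"],s["force"],s["torque"],s["qpos"])
R=rot(90,np.array([0,1.,0]),np.array([-1.,0,0]));go([.4742,-.2901,.305],R)
E
```

```text
[ 0.4744 -0.2881  0.3495] [ 0.5596 -0.2858 -3.7249] [ 0.0012  0.0285 -0.0411] [-0.6609  0.1143  0.0209  1.4784 -0.0025 -0.6617]
shift [ 0.0075 -0.1975  4.4531] turn [-0.0013 -0.0024  0.0008]
```

>>> step_arm:
  moves: [0, -0.2, 1.5, 0, -0.002, 0, 0, -0.2, 2.8, 0, -0.002, 0, 0, -0.2, 3.8, 0, -0.002, 0, 0, -0.2, 4.4, 0, -0.002, 0, 0, -0.2, 4.4, 0, -0.002, 0, 0, -0.2, 4.4, 0, -0.002, 0, 0, -0.2, 4.4, 0, -0.002, 0]

```text
time_s: 16.02
tool_pos: [0.4749, -0.2917, 0.307]
ee_rot: [-0.0, 1.0, -0.002, 0.001]
force: [-0.3, 0.4, -3.8]
finger_gap: 0.523
finger_force: 64.2
```

```bash
python3 - <<'E'
from m2 import *
L=[];
for k in range(6):
    t=viewer.camera("top")[:,:,::-1];si=viewer.camera("side")[:,:,::-1];L.append((t,si));s=env.get_state();print(s["time_s"],s["tool_pos"],Ro.from_quat(s["ee_rot"]).as_matrix()[:2,2])
T=np.mean([a for a,_ in L],0).astype(np.uint8);S_=np.mean([a for _,a in L],0).astype(np.uint8)
cv2.imwrite("pics/hov_t.png",T);cv2.imwrite("pics/hov_s.png",S_)
c=np.zeros((480,800,3),np.uint8); c[:480,:390]=cv2.resize(S_[120:280,205:335],None,fx=3,fy=3); c[:390,410:]=cv2.resize(T[180:310,330:460],None,fx=3,fy=3)
cv2.imwrite("pics/hov.png",c)
E
```

```text
16.1167 [ 0.475  -0.2919  0.3072] [ 0.002  -0.0042]
16.2167 [ 0.4748 -0.292   0.307 ] [ 0.0017 -0.0039]
16.3167 [ 0.4747 -0.2919  0.3067] [ 0.0013 -0.0036]
16.4167 [ 0.4745 -0.2918  0.3064] [ 0.0009 -0.0033]
16.5167 [ 0.4745 -0.2917  0.3062] [ 0.0007 -0.0031]
16.6167 [ 0.4745 -0.2917  0.3062] [ 0.0006 -0.0031]
```

View pics/hov.png

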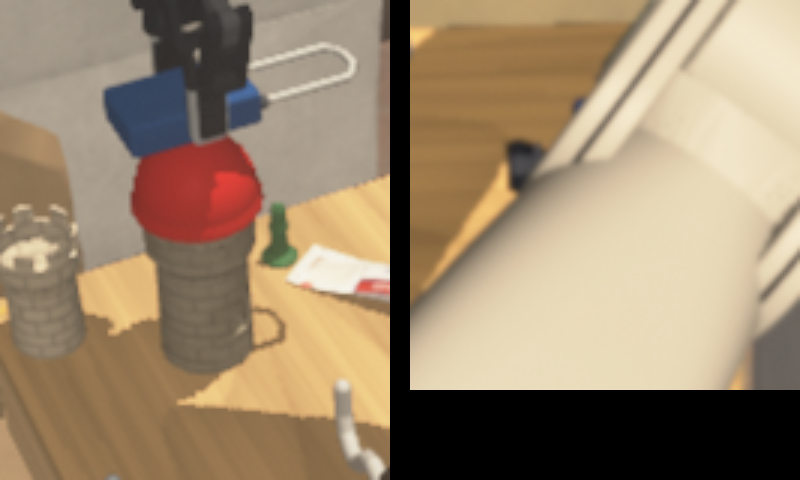

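```bash
cat > m3.py <<'E'
from m2 import *
def sil(n,X,R=.038):
    i=I[n];cam=-i["R"].T@i["t"];v=X-cam;d=np.linalg.norm(v);v=v/d
    a=np.cross(v,[1,0,0]);a/=np.linalg.norm(a);b=np.cross(v,a);t=np.linspace(0,2*np.pi,360)
    return proj(n,X-v*R*R/d+R*np.sqrt(1-(R/d)**2)*(np.outer(np.cos(t),a)+np.outer(np.sin(t),b)))
def dome(ims,boxes,sel,th):
    C={n:np.array([p for p in edge(mask(n,ims[n],"red",boxes[n]),th) if sel(n,p)]) for n in boxes}
    def f(q):
        o=[]
        for n in C:
            h=sil(n,np.array([q[0],q[1],.254])).astype(np.float32)
            o.append(np.array([cv2.pointPolygonTest(h,(float(p[0]),float(p[1])),True) for p in C[n]])-q[2])
        return np.concatenate(o)
    r=least_squares(f,[.4747,-.29,0],loss="soft_l1",f_scale=.5,diff_step=1e-4);return r.x,np.abs(r.fun).mean()
E
python3 - <<'E'
from m3 import *
for a,b in(("top0","side0"),("laid_t","laid_s")):
    ims={"top":cv2.imread(f"pics/{a}.png"),"side":cv2.imread(f"pics/{b}.png")}
    for th in(60,100,140):
        print(a,th,dome(ims,{"top":(205,280,355,432)},lambda n,p:True,th),dome(ims,{"side":(150,215,238,305)},lambda n,p:p[1]<190,th))
ims={"top":cv2.imread("pics/laid_t.png"),"side":cv2.imread("pics/laid_s.png")}
# slab with free inset
C=edge(mask("top",ims["top"],"blue",(205,270,285,325)),40)
def f(q):
    h=cv2.convexHull(proj("top",box8(q[0],q[1],.141,q[2])).astype(np.float32))
    return np.array([cv2.pointPolygonTest(h,(float(p[0]),float(p[1])),True) for p in C])-q[3]
r=least_squares(f,[.493,-.131,3.14,0.8],loss="soft_l1",f_scale=.5,diff_step=1e-4);print("slab",r.x,np.abs(r.fun).mean())
# darkness: which side of contour dominated
E
```

```text
top0 60 (array([ 0.4751, -0.2918, -0.1553]), np.float64(20.992443508124488)) (array([ 0.4739, -0.2924, -0.1932]), np.float64(0.30012183999903524))
top0 100 (array([ 0.4726, -0.2916, -0.4774]), np.float64(0.1622609711896013)) (array([ 0.4718, -0.2956,  1.3437]), np.float64(0.5739079756475747))
top0 140 (array([ 0.4727, -0.2918,  1.0368]), np.float64(0.20547197041310583)) (array([ 0.4632, -0.3131,  6.6932]), np.float64(1.416180625829554))
laid_t 60 (array([ 0.4755, -0.2913, -0.1551]), np.float64(20.995687140449693)) (array([ 0.4739, -0.2924, -0.2018]), np.float64(0.3034284042654667))
laid_t 100 (array([ 0.4726, -0.2916, -0.469 ]), np.float64(0.16543406225560053)) (array([ 0.4718, -0.2956,  1.3465]), np.float64(0.5796638579053778))
laid_t 140 (array([ 0.4727, -0.2918,  1.0695]), np.float64(0.20164456118339832)) (array([ 0.4629, -0.3136,  6.8451]), np.float64(1.4112861456665937))
slab [ 0.4934 -0.1313  3.1402  1.0045] 0.1615492144323765
```

>>> step_arm:
  moves: [0.1, 0, 0.4, 0, 0, 0, 0.2, 0, 0.7, 0, 0, 0, 0.2, 0, 0.9, 0, 0, 0, 0.2, 0, 0.9, 0, 0, 0, 0.2, 0, 0.9, 0, 0, 0, 0.2, 0, 0.9, 0, 0, 0, 0.2, 0, 0.9, 0, 0, 0]

```text
time_s: 17.2
tool_pos: [0.4726, -0.2918, 0.2974]
ee_rot: [0.0, 1.0, -0.002, 0.0]
force: [0.4, 0.5, -4.6]
finger_gap: 0.527
finger_force: 64.2
```

```bash
python3 - <<'E'
from h import *
s=env.get_state();print(s["tool_pos"],s["force"],s["torque"])
R=rot(90,np.array([0,1.,0]),np.array([-1.,0,0]));go([.4723,-.2920,.293],R)
E
```

```text
[ 0.4726 -0.2918  0.2974] [ 0.4316  0.5058 -4.6029] [0.0216 0.0153 0.0074]
shift [ 0.032  -0.0204  0.4375] turn [-0.0033  0.0009 -0.0003]
```

>>> step_arm:
  moves: [0, 0, 0.1, 0, 0, 0, 0, 0, 0.2, 0, 0, 0, 0, 0, 0.3, 0, 0, 0, 0, 0, 0.3, 0, 0, 0, 0, 0, 0.3, 0, 0, 0]

```text
time_s: 17.62
tool_pos: [0.4724, -0.2917, 0.2941]
ee_rot: [0.0, 1.0, -0.001, 0.0]
force: [0.1, -0.8, -4.1]
finger_gap: 0.525
finger_force: 64.2
```

>>> step_arm:
  moves: [0, 0, 0.05, 0, 0, 0, 0, 0, 0.1, 0, 0, 0, 0, 0, 0.1, 0, 0, 0, 0, 0, 0.1, 0, 0, 0]

```text
time_s: 17.95
tool_pos: [0.4725, -0.2917, 0.2932]
ee_rot: [0.0, 1.0, -0.002, 0.0]
force: [-0.1, 0.7, -3.9]
finger_gap: 0.522
finger_force: 64.2
```

>>> step_arm:
  moves: [0, 0, 0.05, 0, 0, 0, 0, 0, 0.1, 0, 0, 0, 0, 0, 0.1, 0, 0, 0, 0, 0, 0.1, 0, 0, 0]

```text
time_s: 18.28
tool_pos: [0.4726, -0.2918, 0.2928]
ee_rot: [0.0, 1.0, -0.002, 0.001]
force: [-1.3, -0.2, -0.2]
finger_gap: 0.524
finger_force: 64.6
```

>>> step_arm:
  moves: [0, 0, 0, 0, 0, 0, 0, 0, 0, 0, 0, 0, 0, 0, 0, 0, 0, 0]
  grip_force: 20

```text
time_s: 18.53
tool_pos: [0.4727, -0.2919, 0.2928]
ee_rot: [0.0, 1.0, -0.002, 0.001]
force: [-1.3, 1.6, 1.4]
finger_gap: 0.527
finger_force: 64.8
```

>>> step_arm:
  moves: [0, 0, 0, 0, 0, 0, 0, 0, 0, 0, 0, 0, 0, 0, 0, 0, 0, 0, 0, 0, 0, 0, 0, 0]
  jaw: 105

```text
time_s: 18.87
tool_pos: [0.4727, -0.2919, 0.2923]
ee_rot: [0.0, 1.0, -0.002, 0.001]
force: [0.3, 0.3, -0.1]
finger_gap: 0.588
finger_force: 0.0
```

```bash
python3 - <<'E'
from m2 import *
s=env.get_state();print(s["tool_pos"],s["force"],s["finger_gap"],s["finger_force"])
a=cv2.cvtColor(viewer.camera("side"),4);b=cv2.imread("pics/hov_s.png")
cv2.imwrite("pics/rel_s.png",a)
# bail tip + slab corner rows for comparision
for n,im in(("hov",b),("now",a)):
    e=edge(mask("side",im,"blue",(135,180,235,300)),15);print(n,e.min(0),e.max(0),e.mean(0), e[e[:,0].argmin()],e[e[:,1].argmax()],e[e[:,0].argmax()])
E
```

```text
[ 0.4727 -0.2919  0.2923] [ 0.3111  0.2837 -0.1245] 0.5876951296527959 0.0
hov [239.625 141.875] [268.125 171.375] [255.1035 156.5035] [239.625 149.875] [249.375 171.375] [268.125 165.875]
now [241.625 148.125] [269.375 176.625] [257.1419 162.0787] [241.625 155.875] [250.875 176.625] [269.375 171.875]
```

>>> step_arm:
  moves: [0, 0, 0, 0, 0, 0, 0, 0, 0, 0, 0, 0, 0, 0, 0, 0, 0, 0, 0, 0, 0, 0, 0, 0, 0, 0, 0, 0, 0, 0, 0, 0, 0, 0, 0, 0]
  jaw: 0

```text
time_s: 19.42
tool_pos: [0.4725, -0.2917, 0.2922]
ee_rot: [0.0, 1.0, -0.002, 0.0]
force: [0.1, -0.3, 0.0]
finger_gap: 0.999
finger_force: 0.0
```

>>> step_arm:
  moves: [0, 0, -0.6, 0, 0, 0, 0, 0, -1.5, 0, 0, 0, 0, 0, -3, 0, 0, 0, 0, 0, -5.5, 0, 0, 0, 0, 0, -8.5, 0, 0, 0, 0, 0, -12, 0, 0, 0, 0, 0, -12, 0, 0, 0, 6, 6, -12, 0, 0, 0, 12, 12, -12, 0, 0, 0, 12, 14, -12, 0, 0, 0, 12, 14, -12, 0, 0, 0]

```text
time_s: 20.33
tool_pos: [0.3623, -0.165, 0.4125]
ee_rot: [0.001, 1.0, -0.002, 0.001]
force: [0.6, 0.6, 0.3]
finger_gap: 0.992
finger_force: 0.0
```

```bash
python3 - <<'E'
from m2 import *
s=env.get_state();print(s["tool_pos"],s["force"])
for k in range(2):
    a=cv2.cvtColor(viewer.camera("side"),4);t=cv2.cvtColor(viewer.camera("top"),4)
    e=edge(mask("side",a,"blue",(135,185,235,310)),15);print(e.min(0),e.max(0),e.mean(0))
    if k==0: cv2.imwrite("pics/fin_s.png",a);cv2.imwrite("pics/fin_t.png",t)
c=np.zeros((480,800,3),np.uint8); c[:480,:390]=cv2.resize(a[120:280,205:335],None,fx=3,fy=3); c[:390,410:]=cv2.resize(t[180:310,330:460],None,fx=3,fy=3)
cv2.imwrite("pics/fin.png",c)
# fit 6-dof tilt: x,y,pitch,roll, from both contours
C={"side":edge(mask("side",a,"blue",(135,185,235,310)),15),"top":edge(mask("top",t,"blue",(195,285,350,440)),40)}
q8=np.array([[i*.04,j*.023,k*.011] for i in(-1,1) for j in(-1,1) for k in(-1,1)])
def f(q,names):
    o=[]
    Rm=Ro.from_euler("ZYX",[q[4]+np.pi,q[2],q[3]]).as_matrix();X=q8@Rm.T+[q[0],q[1],.303]
    for m,n in enumerate(names):
        h=cv2.convexHull(proj(n,X).astype(np.float32));o.append(np.array([cv2.pointPolygonTest(h,(float(p[0]),float(p[1])),True) for p in C[n]])-q[5+m])
    return np.concatenate(o)
for names in(["side","top"],["side"],["top"]):
    r=least_squares(f,[.4757,-.292,0,0,0]+[.5]*len(names),args=(names,),loss="soft_l1",f_scale=.3,diff_step=1e-4,x_scale=[.01,.01,.05,.05,.05]+[1]*len(names));print(names,r.x[:2],np.degrees(r.x[2:5]),r.x[5:],np.abs(r.fun).mean())
E
```

```text
[ 0.3623 -0.165   0.4125] [0.5977 0.5718 0.31  ]
[241.375 145.125] [292.875 176.625] [266.999 160.6  ]
[241.375 145.125] [292.875 176.625] [266.9253 160.6494]
['side', 'top'] [ 0.4758 -0.2926] [ 0.      0.     -0.2123] [1.4278 1.1943] 0.5042497651187375
['side'] [ 0.4752 -0.2954] [-0.      0.     -0.0673] [1.4024] 0.34964765682610166
['top'] [ 0.4761 -0.2922] [ 0.1533 -0.0705 -0.4886] [1.1613] 0.19545409501329405
```

View pics/fin.png

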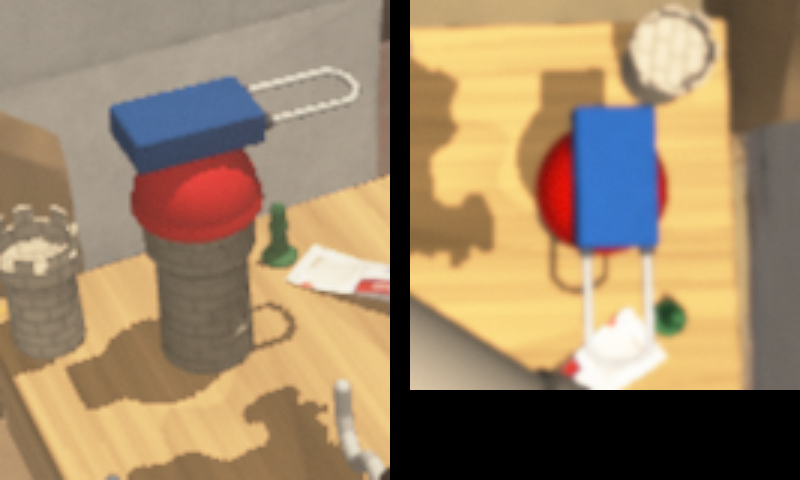

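```bash
python3 - <<'E'
from m2 import *
a=cv2.imread("pics/fin_s.png");t=cv2.imread("pics/fin_t.png")
C={"side":edge(mask("side",a,"blue",(135,185,235,310)),15),"top":edge(mask("top",t,"blue",(195,285,350,440)),40)}
q8=np.array([[i*.04,j*.023,k*.011] for i in(-1,1) for j in(-1,1) for k in(-1,1)])
def f(q,names):
    o=[]
    Rm=Ro.from_euler("ZYX",[q[4]+np.pi,q[2],q[3]]).as_matrix();X=q8@Rm.T+[q[0],q[1],.303]
    for m,n in enumerate(names):
        h=cv2.convexHull(proj(n,X).astype(np.float32));o.append(np.array([cv2.pointPolygonTest(h,(float(p[0]),float(p[1])),True) for p in C[n]])-q[5+m])
    return np.concatenate(o)
for names in(["side","top"],["side"]):
  for p0 in(.06,-.06):
    r=least_squares(f,[.4757,-.292,p0,p0,.01]+[.5]*len(names),args=(names,),loss="soft_l1",f_scale=.3,diff_step=1e-2,x_scale=[.01,.01,.05,.05,.05]+[1]*len(names));print(names,r.x[:2],np.degrees(r.x[2:5]),r.x[5:],r.cost,np.abs(r.fun).mean())
g=a[135:180,285:335,:].max(2)
cam=-I["side"]["R"].T@I["side"]["t"]
for ang in(-4,-2,0,2,4):
    A=np.radians(ang);print(ang,proj("side",[[.4725-.102*np.cos(A),-.292,.303+.102*np.sin(A)],[.4725+.043,-.292+.023,.292-.043*np.sin(A)]]))
b=cv2.cvtColor(a[135:180,285:335],6).astype(int);np.set_printoptions(linewidth=250)
print(b[4:24:1,24:44])
E
```

```text
['side', 'top'] [ 0.4759 -0.2929] [ 2.4114  9.0627 -0.0995] [1.7658 0.6826] 97.32665541256047 0.4698684705296357
['side', 'top'] [ 0.4759 -0.2925] [ 1.3236  2.3811 -0.2996] [1.4261 0.9733] 101.89701051699748 0.49642253931025576
['side'] [ 0.4751 -0.2953] [ 2.7138 -1.5819 -0.0915] [1.2424] 5.0992539105456665 0.12038675225706962
['side'] [ 0.4751 -0.2953] [ 2.7251 -1.5772 -0.0761] [1.2422] 5.0993260504934765 0.12034318926516202
-4 [[321.7829 148.713 ]
 [251.5222 179.045 ]]
-2 [[321.8862 147.0241]
 [251.5982 179.7513]]
0 [[321.9279 145.343 ]
 [251.6742 180.4569]]
2 [[321.9076 143.6717]
 [251.75   181.1608]]
4 [[321.8247 142.0121]
 [251.8255 181.8623]]
[[158 153 154 154 155 154 156 155 155 156 156 156 155 156 155 154 154 154 153 153]
 [154 153 153 154 157 158 156 156 156 156 156 155 156 155 156 155 154 153 154 152]
 [154 153 155 154 157 157 155 153 155 156 156 155 155 153 153 153 155 155 154 151]
 [156 155 168 194 205 204 185 164 160 154 153 153 154 153 152 155 153 155 154 151]
 [207 205 205 216 217 216 205 193 191 194 169 148 151 154 154 155 155 156 154 152]
 [220 213 196 179 161 160 17
[... 517 characters left out ...]
56 159 193 220 177 138 158 156 157]
 [158 160 159 158 157 158 155 160 158 158 158 157 184 215 217 177 152 158 158 159]
 [159 158 160 157 159 157 157 160 152 160 191 205 216 221 193 163 159 161 160 158]
 [159 158 158 159 150 157 191 204 192 187 211 218 207 187 158 150 160 161 158 157]
 [150 157 190 204 195 192 213 218 208 189 175 155 151 150 155 158 159 159 159 158]
 [195 194 213 220 212 194 178 159 153 151 145 135 143 159 159 160 158 157 158 158]
 [214 196 179 159 154 154 146 132 144 160 159 159 159 161 158 158 160 161 161 160]
 [159 155 145 133 144 158 160 159 159 160 159 160 161 160 160 159 159 161 162 159]
 [146 158 159 159 160 159 160 159 160 158 159 158 161 160 160 159 161 160 160 158]]
```

```bash
python3 - <<'E'
from h import *
G=lambda f:cv2.cvtColor(cv2.imread(f"pics/{f}.png"),6).astype(np.float32)
h,fi,re=G("hov_s"),G("fin_s"),G("rel_s")
U=8
def track(box,im):
    a,b,c,d=box;tp=cv2.resize(h[a:b,c:d],None,fx=U,fy=U,interpolation=cv2.INTER_CUBIC)
    s=cv2.resize(im[a-3:b+12,c-6:d+8],None,fx=U,fy=U,interpolation=cv2.INTER_CUBIC)
    r=cv2.matchTemplate(s,tp,cv2.TM_CCOEFF_NORMED);_,v,_,l=cv2.minMaxLoc(r);return (l[0]/U-6,l[1]/U-3,v)
for n,im in(("rel",re),("fin",fi)):
    print(n,"bail",track((132,158,306,328),im),"corner",track((148,163,236,252),im))
d=np.array([-.0020,-.0001,-.0143])
for X in([.3725,-.292,.318],[.517,-.27,.315]):
    X=np.array(X);print("level pred",(proj("side",X+d)-proj("side",X))[0])
for ax in("pitch","roll"):   # effect of 1 deg
    w=np.radians(1)*np.array([0,1,0] if ax=="pitch" else [1,0,0]);P=np.array([.4725,-.292,.292])
    for X in([.3725,-.292,.303],[.517,-.27,.30]):
        X=np.array(X);print(ax,(proj("side",X+np.cross(w,X-P))-proj("side",X))[0])
E
```

```text
rel bail (0.875, 7.875, 0.9349579215049744) corner (1.875, 5.875, 0.995129406452179)
fin bail (0.75, 7.875, 0.9423755407333374) corner (1.625, 6.0, 0.924399733543396)
level pred [0.942  6.4864]
level pred [1.838 6.514]
pitch [-0.0922 -0.7944]
pitch [-0.0369  0.3924]
roll [-0.0492 -0.0551]
roll [-0.0509 -0.2281]
```

```bash
python3 - <<'E'
from workcell import order
print(order.job_done())
E
```

```text
the job is handed in; nothing more can be done
None
```

The job is handed in (no verdict was returned): the weight was laid flat on the riser, let go, taken again across its long sides, and now balances on its own on the dome, about 1.5–2° low at the bail end by camera; I left that rather than risk disturbing the tower, and in the pictures the towers and figures look undisturbed.

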